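Set and lock the speed dial of a vortex mixer

TASK

On the vortex mixer with the blue dial, turn the dial until its white pointer stands at the green mark, then turn the metal lock ring under it clockwise as far as it goes, so that the setting cannot creep. The pointer must still stand at the green mark when you are done. Do not touch the other mixer, the one with the orange dial.

Things in the scene. Friction and masses are not known exactly. Their poses are not given: they have to be found in the camera images.
- blue_mixer: Mixer to set, fixed: white casing 170 (x) x 110 (y) mm, flat top 55 mm above the table. Origin: centre of underside, on the table; z up, x from dial to cup. Black cup at x = 50 mm, 40 mm wide, rim 26 mm above the top. Dial and lock ring turn about one vertical axis at x = -45 mm, y = 0. A flat green mark on the casing beside the ring is the setting; other marks are black.
- blue_dial (a joint): Dial angle, rad, growing clockwise from above, stops at -1.6 and 1.6. Blue grip bar 36 x 12 mm, 29 to 46 mm above the casing top, on a black skirt 36 mm across (23 to 29 mm). Pointer: white line on one half of the bar, along it. At 0 it points to the mixer's -x, at 0.70 to the green mark (-x, +y side). Starts at -0.75 to 0.05. Friction 0.04 N m; stays where left.
- blue_ring (a joint): Angle of the aluminium lock ring, rad, growing clockwise from above: 0 loose, 1.1 tight at its stop. Block 2 to 22 mm above the casing top, two ribbed flats 50 mm apart, wings 66 mm over the ends, red dot on one. At 0 the flats face the mixer's +y and -y. Starts at 0 to 0.3. Friction 0.08 N m; stays where left, does not drag the dial. The dial fits between fingers on the flats.
- orange_mixer: The other mixer, the same but with an orange dial; fixed to the table, to be left untouched. Origin and axes as on the blue one. The two may have changed places.

How it is judged:
By the outcome, as a careful person would: the job done as asked, in the order asked, and still so for the second after the job is handed in, with the robot touching nothing.
It also fails if it takes over 48 s, if anything falls off the work surface, if the arm or the gripper's body presses on something with over 40 N, if the wrist force passes 120 N, or if a joint passes its speed limit or range.

ROBOT

A 6-joint arm with a two-finger parallel gripper is mounted at the origin on a cart in front of the work surface, level with it; the furniture and walls round the work are solid. World frame = base frame: x ahead of the robot, y to its left, z up, the work surface at z = 0. Lengths are in m, angles in rad, forces in N, time in s.
With the tool pointing down it reaches from about 0.35 to 0.975 m from the base axis. Payload 4.9 kg.
Tool frame: the origin (TCP) lies midway between the tips of the shut fingers; the grasp point (between the pads) lies ctrl.grip_point_offset behind it (ctrl.grip_point_offset is the distance from the TCP to the grasp point, in m); x points along the fingers, y is the direction in which the jaws open and shut, and the axes are right-handed (so a half turn about x gives the same grasp; the last joint's range is limited). The gripper opens to 85 mm and grips with 20 to 120 N. Pads are 22 mm wide; open, the fingers measure 114 mm over their backs; the gripper's body (76 mm by 85 mm) begins 54 mm behind the grasp point. The pads swing forward as they close: fully open they stand 13 mm farther back than shut.
Start: joints at [1.084, 0.053, 1.613, -0, 1.476, -0.119], TCP at [0.225, 0.583, 0.231] pointing down, gripper open.
Joint ranges: [-3.01, 3.01], [-1.01, 2.22], [0.06, 2.58], [-1.02, 4.17], [0.09, 2.62], [-3.14, 3.14]. Speed limits (rad/s): [2.57, 2.57, 3.14, 3.14, 3.14, 3.14].

INTERFACE

Orientations are given as a rotation vector (axis times angle).
In Python, from station import ctrl gives the robot as it stands. The module is installed in compiled form; this text tells all that it offers.
- The arm moves only by the tool drive_tool, never from a script. Its argument "commands" is text: rows parted by semicolons, each of 5 numbers parted by spaces: the closure, from -1 (fully open) to 1 (shut), so that 0 is half open, then the shift along the tool's x, y, z in units of 40 mm (1.0 is 40 mm), then the turn about the tool's x in units of 5 degrees (1.0 is 5 degrees). A call has 1 to 8 rows; each row is the pose to reach, as a shift and turn from the pose commanded when the call began, along the tool's axes at that moment; what a row does not reach only later rows make up. A row lasts 1/12 s, in which the tool goes at most 41.7 mm and 7.16 degrees, less where a joint would pass 70% of its speed; a pose out of reach is approached as far as the arm can. A call with a gripper value outside its range is refused whole. The fingers move at their own pace and stop on an object; "newtons" is the grip in N (left out, the last holds). Time passes only in rows, so rows that repeat a pose let the fingers close. It gives the time, the measured TCP pose, the force and the opening at its end, in the units of the state.
- ctrl.get_obs(): the state, without advancing time (a new reading comes with each control period).
- ctrl.get_image(name): name is "scene" or "top" or "wrist"; returns (picture, depth): 480x640x3 uint8, blue, green, red; 480x640 float32, m along the optical axis (not along the pixel's ray), 0 where there is no reading.
- ctrl.camera_info(name): a dict with "K" (3x3 intrinsics, pixels), "T" (4x4, takes a point from camera to world coordinates). Camera axes: x right, y down, z forward; pixel columns grow to the right and rows downward; lengths in m; the calibration is good to about 2 mm. A picture is of the moment at which its call begins: read the wrist's pose just before it. camera_info takes no time and is no camera call; for the wrist camera it gives the pose at the moment of the call.
- ctrl.finish_job(): hands the job in, once; it reports no verdict.
The state is a dict: "t": time; "q": joint angles; "dq": joint speeds; "effort": joint torques, N m; "tool_pos": TCP position; "tool_rot": TCP orientation; "contact_force": force on the tool from outside, world axes, zero at the start; "wrist_torque": the same for the moment, N m; "opening": finger opening in m.
Only numpy, scipy, OpenCV 4.12 (cv2) and the standard library are available. Lean on these libraries where they do the work, as an engineer would, in place of code of your own. Each camera call takes 0.05 s, during which the arm holds its last target.

## Working session

There is one attempt and no reset: what is moved stays moved. The work goes in short steps, Python scripts to look and compute and a tool call to move; the robot and the scene stay as the last step left them, time stands still between calls to the robot, and variables do not carry over. Pictures are saved under pics/ and viewed, and the job is handed in when it is done.

Besides the shell and the picture viewer there is one more tool, called after ">>>" as name(argument=value, ...) on one line, values as JSON. drive_tool: Moves the arm, as the interface text tells. Its arguments: {"type":"object","properties":{"commands":{"type":"string"},"newtons":{"type":"number"}},"required":["commands"]}

```bash
mkdir -p pics; python3 - <<'E'
from station import ctrl
import cv2,numpy as np
o=ctrl.get_obs(); print({k:np.round(v,3) for k,v in o.items()}, ctrl.grip_point_offset)
for n in ["scene","top","wrist"]:
    ci=ctrl.camera_info(n); print(n,np.round(ci["K"],1).tolist(),np.round(ci["T"],4).tolist())
    im,d=ctrl.get_image(n); cv2.imwrite(f"pics/{n}0.png",im); np.savez(f"{n}0.npz",im=im,d=d,K=ci["K"],T=ci["T"])
E
```

```text
{'t': np.float64(0.0), 'q': array([ 1.084,  0.053,  1.614, -0.   ,  1.476, -0.119]), 'dq': array([ 0.001,  0.001, -0.   ,  0.   , -0.002, -0.001]), 'effort': array([ 0.0000e+00, -3.9367e+01, -3.7018e+01,  0.0000e+00,  7.0000e-03,
       -0.0000e+00]), 'tool_pos': array([0.224, 0.583, 0.23 ]), 'tool_rot': array([ 0.287,  1.552, -0.29 ]), 'contact_force': array([ 0.164,  0.293, -0.046]), 'wrist_torque': array([0.048, 0.028, 0.022]), 'opening': np.float64(0.085)} 0.0187
scene [[580.1, 0.0, 322.0], [0.0, 580.1, 234.1], [0.0, 0.0, 1.0]] [[0.6981, -0.5444, 0.465, 0.0812], [-0.716, -0.5352, 0.4484, -0.5147], [0.0048, -0.6459, -0.7634, 0.8592], [0.0, 0.0, 0.0, 1.0]]
top [[441.3, 0.0, 320.7], [0.0, 441.3, 240.2], [0.0, 0.0, 1.0]] [[-0.0105, -0.9869, 0.1607, 0.4346], [-0.9998, 0.0073, -0.0204, -0.0409], [0.019, -0.1609, -0.9868, 0.9236], [0.0, 0.0, 0.0, 1.0]]
wrist [[409.4, 0.0, 315.9], [0.0, 409.4, 239.9], [0.0, 0.0, 1.0]] [[0.3594, 0.8976, 0.2551, 0.1589], [0.9332, -0.345, -0.1008, 0.6083], [-0.0025, 0.2743, -0.9617, 0.3717], [0.0, 0.0, 0.0, 1.0]]
```

View pics/scene0.png

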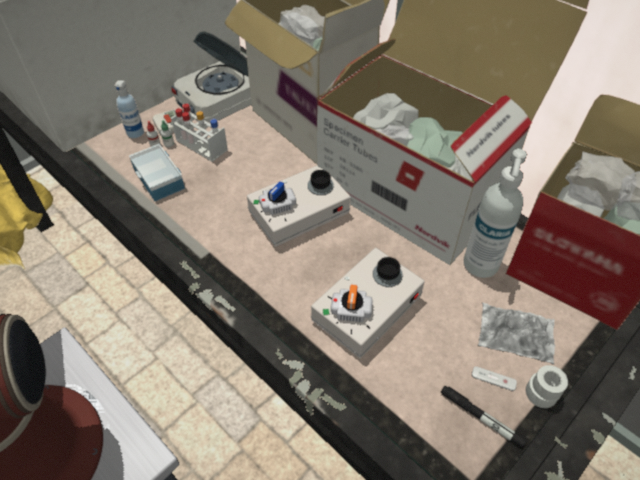

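View pics/top0.png

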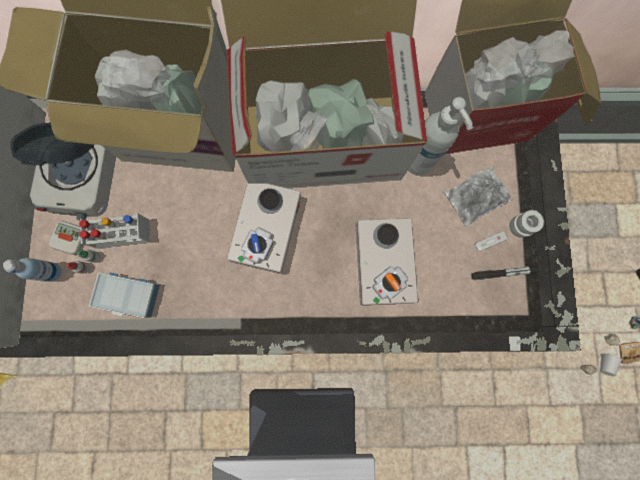

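View pics/wrist0.png

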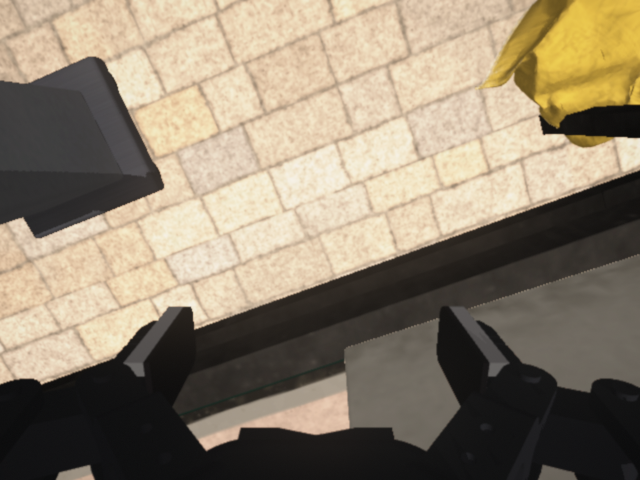

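The scene camera shows the blue mixer with its dial at about (277,192), cup at (320,180), and the orange mixer at (352,300). The top camera has the blue dial at (257,243) and the orange dial at (392,283). The wrist view shows only the floor and the table edge. Next I'll measure from the top and scene views.

```bash
cat > h.py <<'E'
import numpy as np,cv2
def ray(K,T,uv):
    d=T[:3,:3]@np.linalg.solve(K,np.array([uv[0],uv[1],1.0])); return T[:3,3],d
def onz(K,T,uv,z):
    o,d=ray(K,T,uv); return o+d*(z-o[2])/d[2]
def tri(rs):
    A=np.zeros((3,3));b=np.zeros(3)
    for o,d in rs:
        d=d/np.linalg.norm(d);P=np.eye(3)-np.outer(d,d);A+=P;b+=P@o
    p=np.linalg.solve(A,b); res=[np.linalg.norm((np.eye(3)-np.outer(d,d)/(d@d))@(p-o)) for o,d in rs]
    return p,res
def load(n):
    z=np.load(n+".npz"); return z["im"],z["d"],z["K"],z["T"]
E
python3 - <<'E'
from h import *
rs=[]
for n in ["top0","scene0"]:
    im,d,K,T=load(n)
    b=im.astype(int); m=((b[...,0]>120)&(b[...,0]-b[...,2]>70)).astype(np.uint8)
    nn,l,s,c=cv2.connectedComponentsWithStats(m)
    for i in range(1,nn):
        if s[i,4]>20: print(n,s[i],c[i],onz(K,T,c[i],.101), d[int(c[i][1]),int(c[i][0])])
    u,v=(257,243) if n=="top0" else (277,195)
    cv2.imwrite(f"pics/{n}_z.png",cv2.resize(im[v-65:v+35,u-40:u+80],None,fx=6,fy=6,interpolation=cv2.INTER_CUBIC))
E
```

```text
top0 [124 216   6   6  31] [126.41935484 218.4516129 ] [0.61292676 0.30855523 0.101     ] 0.8510454
top0 [252 234   8  18  74] [254.85135135 241.55405405] [0.56693397 0.0661254  0.101     ] 0.8314196
scene0 [273 182  10  13  47] [277.87234043 186.74468085] [0.56774477 0.06793942 0.101     ] 1.0682847
```

```bash
ls pics
```

```text
scene0.png
scene0_z.png
top0.png
top0_z.png
wrist0.png
```

View pics/top0_z.png

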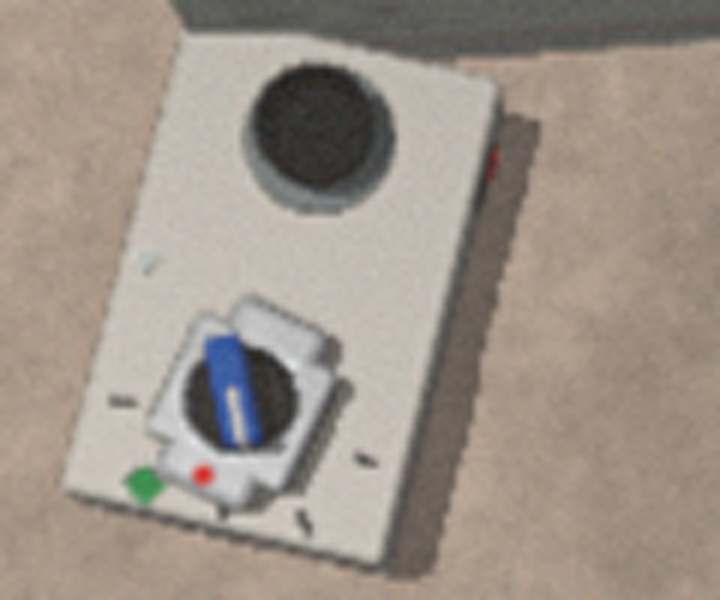

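View pics/scene0_z.png

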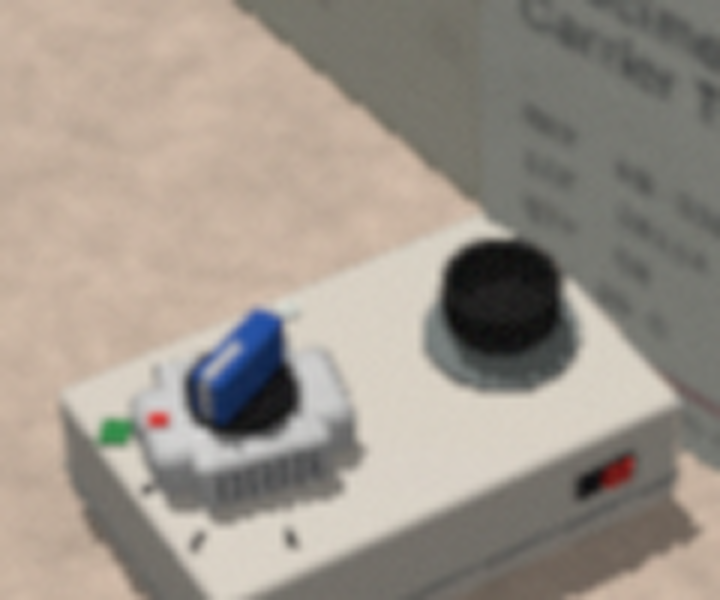

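The zoomed top view shows the bar's white pointer aimed down and right, about -0.46 rad. The ring's red dot is at about 0.2, and the green mark sits lower left. Next comes the mixer pose from the casing, plus the tool geometry.

```bash
python3 - <<'E'
from h import *
from scipy.spatial.transform import Rotation as R
from station import ctrl
o=ctrl.get_obs()
M=R.from_rotvec(o["tool_rot"]).as_matrix(); print("tool axes cols\n",M.round(3)); 
for s in (0,):
    pass
ci=ctrl.camera_info("wrist"); print("cam in tool",M.T@(ci["T"][:3,3]-o["tool_pos"]),"\n",(M.T@ci["T"][:3,:3]).round(3))
im,d,K,T=load("top0")
# casing mask: bright, low saturation, in neighborhood
hsv=cv2.cvtColor(im,cv2.COLOR_BGR2HSV)
x0,y0,x1,y1=217,170,320,285
m=((hsv[...,2]>165)&(hsv[...,1]<38)).astype(np.uint8); w=np.zeros_like(m); w[y0:y1,x0:x1]=1; m*=w
m=cv2.morphologyEx(m,cv2.MORPH_OPEN,np.ones((3,3)))
n,l,s,c=cv2.connectedComponentsWithStats(m); i=1+np.argmax(s[1:,4]); 
cs,_=cv2.findContours((l==i).astype(np.uint8),cv2.RETR_EXTERNAL,cv2.CHAIN_APPROX_NONE)
hull=cv2.convexHull(cs[0])[:,0]
P=np.array([onz(K,T,p,.055)[:2] for p in hull]).astype(np.float32)
r=cv2.minAreaRect(P*1000); print(r)
v=im.copy();cv2.drawContours(v,[hull[:,None]],-1,(0,0,255),1);cv2.imwrite("pics/case.png",cv2.resize(v[y0-10:y1+10,x0-10:x1+10],None,fx=5,fy=5))
# box heights from depth
H,W=d.shape
uu,vv=np.meshgrid(np.arange(W),np.arange(H))
X=(np.stack([(uu-K[0,2])/K[0,0],(vv-K[1,2])/K[1,1],np.ones_like(d)],-1)*d[...,None])@T[:3,:3].T+T[:3,3]
for yl in (-.1,0,.05,.1,.15,.2,.3,.4):
    q=(abs(X[...,1]-yl)<.02)&(d>0)&(X[...,0]>.3)
    xs=X[q]; 
    print(yl,[ (h, round(xs[xs[:,2]>h][:,0].min(),3)) for h in (.06,.12,.18,.25) if (xs[:,2]>h).any()])
E
```

```text
tool axes cols
 [[-0.001  0.36   0.933]
 [-0.001  0.933 -0.36 ]
 [-1.    -0.002 -0.   ]]
cam in tool [-1.41520881e-01  8.84207930e-05 -7.03451133e-02] 
 [[ 0.001 -0.274  0.962]
 [ 1.     0.    -0.001]
 [-0.     0.962  0.274]]
((608.7542724609375, 55.50074768066406), (107.76808166503906, 167.52267456054688), 76.24372863769531)
-0.1 [(0.06, np.float64(0.702)), (0.12, np.float64(0.703)), (0.18, np.float64(0.705)), (0.25, np.float64(0.916))]
0 [(0.06, np.float64(0.695)), (0.12, np.float64(0.696)), (0.18, np.float64(0.698)), (0.25, np.float64(0.911))]
0.05 [(0.06, np.float64(0.53)), (0.12, np.float64(0.693)), (0.18, np.float64(0.694)), (0.25, np.float64(0.701))]
0.1 [(0.06, np.float64(0.536)), (0.12, np.float64(0.692)), (0.18, np.float64(0.694)), (0.25, np.float64(0.738))]
0.15 [(0.06, np.float64(0.686)), (0.12, np.float64(0.686)), (0.18, np.float64(0.686)), (0.25, np.float64(0.686))]
0.2 [(0.06, np.float64(0.688)), (0.12, np.float64(0.688)), (0.18, np.float64(0.688)), (0.25, np.float64(0.691))]
0.3 [(0.06, np.float64(0.584)), (0.12, np.float64(0.701)), (0.18, np.float64(0.701)), (0.25, np.float64(0.705))]
0.4 [(0.06, np.float64(0.551)), (0.12, np.float64(0.703)), (0.18, np.float64(0.765)), (0.25, np.float64(0.765))]
```

View pics/case.png

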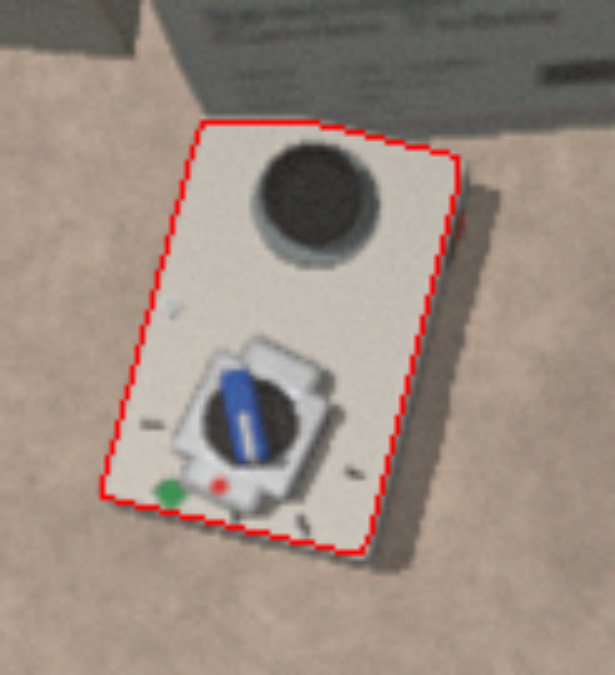

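Blue mixer: yaw is about -13.8° and the dial axis is near (0.565, 0.066). I'll move the wrist camera over the dial, staying clear of the boxes at x of about 0.69.

>>> drive_tool(commands="-1 0 -0.6 0.85 0; -1 0 -1.2 1.7 -0.5; -1 0 -1.7 2.4 -1; -1 0 -2.3 3.2 -1.5; -1 0.1 -2.9 4.0 -2; -1 0.2 -3.4 4.8 -2.5; -1 0.3 -4 5.6 -3; -1 0.4 -4.5 6.3 -3.5", newtons=40)

```text
t: 0.82
tool_pos: [0.3959, 0.3225, 0.2149]
tool_rot: [0.047, 1.57, -0.048]
contact_force: [1.4, 0.0, -0.3]
opening: 0.0853
```

>>> drive_tool(commands="-1 0 -0.8 0.6 -0.5; -1 0 -1.6 1.2 -1; -1 0 -2.4 1.8 -1.5; -1 0 -3.2 2.4 -2; -1 0 -4 3 -2.5; -1 0 -4.8 3.6 -2.8; -1 0.1 -5.5 4.2 -3.2; -1 0.1 -6.17 4.67 -3.2")

```text
t: 1.48
tool_pos: [0.5669, 0.0645, 0.2104]
tool_rot: [-0.17, 1.565, 0.17]
contact_force: [0.7, -0.6, -0.0]
opening: 0.0855
```

>>> drive_tool(commands="-1 0 0 0 0;-1 0 0 0 0;-1 0 0 0 0")

```text
t: 1.73
tool_pos: [0.5658, 0.0669, 0.2109]
tool_rot: [-0.17, 1.565, 0.171]
contact_force: [0.1, -0.0, 0.3]
opening: 0.0855
```

```bash
cat > look.py <<'E'
import sys
from station import ctrl
from h import *
from scipy.spatial.transform import Rotation as R
def look(n,cam="wrist"):
    o=ctrl.get_obs(); ci=ctrl.camera_info(cam); im,d=ctrl.get_image(cam)
    cv2.imwrite(f"pics/{n}.png",im); np.savez(f"{n}.npz",im=im,d=d,K=ci["K"],T=ci["T"])
    M=R.from_rotvec(o["tool_rot"]).as_matrix()
    print("t",round(float(o["t"]),2),"pos",o["tool_pos"].round(4),"jaw heading",np.degrees(np.arctan2(M[1,1],M[0,1])).round(2),"tilt",M[:,0].round(4),"op",round(float(o["opening"]),4),"F",o["contact_force"].round(1),"Tq",o["wrist_torque"].round(2),"q",o["q"].round(2))
if __name__=="__main__": look(*sys.argv[1:])
E
python3 look.py w1
```

```text
t 1.73 pos [0.5658 0.0669 0.2109] jaw heading 102.41 tilt [-1.1e-03  5.0e-04 -1.0e+00] op 0.0855 F [ 0.1 -0.   0.3] Tq [-0.03 -0.02 -0.  ] q [-0.01 -0.06  1.76  0.    1.44 -1.8 ]
```

View pics/w1.png

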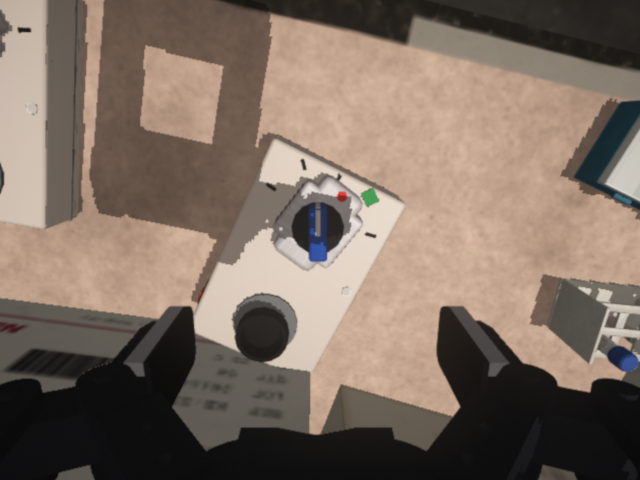

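The wrist image shows the blue bar at (318,232), almost vertical in the picture with its white pointer upward. The red dot is at (342,197) and the green mark at (370,197). I'll measure heights and angles from this view plus top.

```bash
cat > meas.py <<'E'
import sys
from h import *
def blob(im,cond,near,rad):
    m=cond.astype(np.uint8); w=np.zeros_like(m); cv2.circle(w,tuple(int(v) for v in near),rad,1,-1); m*=w
    n,l,s,c=cv2.connectedComponentsWithStats(m)
    if n<2: return None
    i=1+np.argmax(s[1:,4]); ys,xs=np.nonzero(l==i); return c[i],np.stack([xs,ys],1),l==i
def cols(im):
    b,g,r=[im[...,i].astype(int) for i in range(3)]
    return dict(blue=(b-r>50)&(b-g>30),green=(g-r>35)&(g-b>20),red=(r-g>80)&(r-b>80))
def meas(n,near,rad):
    im,d,K,T=load(n); C=cols(im); out={}
    for k,z in (("blue",.101),("green",.055),("red",.077)):
        q=blob(im,C[k],near,rad)
        if q is None: print(n,k,"none"); continue
        c,px,mask=q; out[k]=(c,ray(K,T,c),px)
        print(n,k,c.round(1),len(px),"onplane",onz(K,T,c,z).round(4))
    q=out.get("blue")
    if q:
        # include white line inside: fill hull
        hull=cv2.convexHull(q[2].astype(np.int32))[:,0]
        P=np.array([onz(K,T,p,.101)[:2]*1000 for p in hull],np.float32)
        r=cv2.minAreaRect(P); bx=cv2.boxPoints(r); e=bx[1]-bx[0]; f=bx[2]-bx[1]
        if np.hypot(*f)>np.hypot(*e): e,f=f,e
        print(n,"bar c",np.round(r[0],1),"size",np.round(r[1],1),"axis deg",round(np.degrees(np.arctan2(e[1],e[0]))%180,1))
    return out
if __name__=="__main__":
    a=meas("w1",(330,210),70); b=meas("top0",(250,245),32)
    c=meas("scene0",(272,192),32)
    for k in ("blue","green","red"):
        print(k,[ (p.round(4),np.round(r,4)) for p,r in [tri([a[k][1],b[k][1]]),tri([a[k][1],c[k][1]])]] if k in c and k in b else "")
E
python3 meas.py
python3 - <<'E'
from h import *
im,d,K,T=load("w1")
cv2.imwrite("pics/w1z.png",cv2.resize(im[130:280,250:420],None,fx=4,fy=4,interpolation=cv2.INTER_CUBIC))
for uv in [(318,255),(318,225),(300,225),(345,205),(310,180),(262,330),(345,310)]:
    u,v=uv; p=T[:3,:3]@(np.linalg.solve(K,[u,v,1.])*d[v,u])+T[:3,3]; print(uv,p.round(4))
E
```

```text
w1 blue [317.6 251.3] 313 onplane [0.5742 0.0703 0.101 ]
w1 green [369.6 197. ] 190 onplane [0.5394 0.1019 0.055 ]
w1 red [341.7 195.7] 69 onplane [0.5394 0.0795 0.077 ]
w1 bar c [573.8  70.2] size [12.8 11. ] axis deg 12.8
top0 blue [254.8 241.5] 89 onplane [0.567  0.0662 0.101 ]
top0 green [240.6 258.5] 23 onplane [0.5407 0.0997 0.055 ]
top0 red [250.3 257. ] 7 onplane [0.5407 0.0776 0.077 ]
top0 bar c [565.   65.7] size [34.7 11.2] axis deg 13.1
scene0 blue [277.2 190. ] 120 onplane [0.5612 0.0628 0.101 ]
scene0 green [255.9 201.4] 19 onplane [0.5411 0.1043 0.055 ]
scene0 red [263.  199.5] 6 onplane [0.541  0.0816 0.077 ]
scene0 bar c [560.7  62.9] size [44.2 18.2] axis deg 11.0
blue [(array([0.5631, 0.0651, 0.1327]), array([0.0032, 0.0032])), (array([0.5748, 0.0731, 0.0862]), array([0.0041, 0.0041]))]
green [(array([0.5448, 0.1068, 0.0185]), array([0.0012, 0.0012])), (array([0.5388, 0.1013, 0.0589]), array([0., 0.]))]
red [(array([0.5465, 0.0841, 0.0306]), array([0., 0.])), (array([0.539 , 0.0791, 0.0803]), array([0.0001, 0.0001]))]
(318, 255) [0.5769 0.0712 0.0999]
(318, 225) [0.5571 0.0668 0.1011]
(300, 225) [0.564  0.056  0.0832]
(345, 205) [0.5456 0.0835 0.0746]
(310, 180) [0.5348 0.0564 0.0685]
(262, 330) [0.6567 0.0446 0.0659]
(345, 310) [0.6319 0.1057 0.0537]
```

View pics/w1z.png

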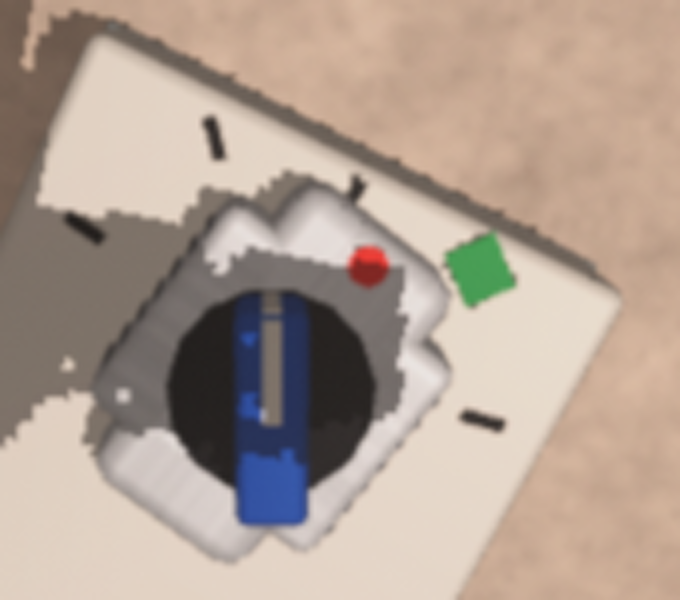

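```bash
cat > bar.py <<'E'
import sys
from h import *
def bar(n,near,rad=45):
    im,d,K,T=load(n); b,g,r=[im[...,i].astype(int) for i in range(3)]
    m=((b-r>25)&(b>1.4*r)).astype(np.uint8); w=np.zeros_like(m); cv2.circle(w,near,rad,1,-1); m*=w
    m=cv2.morphologyEx(m,cv2.MORPH_OPEN,np.ones((2,2)))
    pts=cv2.findNonZero(m); hull=cv2.convexHull(pts)[:,0]
    P=np.array([onz(K,T,p,.101)[:2]*1000 for p in hull],np.float32)
    R=cv2.minAreaRect(P); bx=cv2.boxPoints(R); e=bx[1]-bx[0]; f=bx[2]-bx[1]
    if np.hypot(*f)>np.hypot(*e): e,f=f,e
    C=np.array(R[0]); a=np.degrees(np.arctan2(e[1],e[0]))%180
    gm=((g-r>35)&(g-b>20)).astype(np.uint8);w[:]=0; cv2.circle(w,near,90,1,-1); gm*=w
    M=cv2.moments(gm,True); gp=onz(K,T,(M["m10"]/M["m00"],M["m01"]/M["m00"]),.055)[:2]*1000
    rm=((r-g>80)&(r-b>80)).astype(np.uint8)*w; M=cv2.moments(rm,True); 
    rp=onz(K,T,(M["m10"]/M["m00"],M["m01"]/M["m00"]),.077)[:2]*1000 if M["m00"]>0 else np.array([0,0])
    ga=np.degrees(np.arctan2(*(gp-C)[::-1])); ra=np.degrees(np.arctan2(*(rp-C)[::-1]))
    print(n,"bar c",C.round(1),"size",np.round(R[1],1),"axis",round(a,1),"(+180",round(a+180,1),") green",gp.round(1),"r",np.hypot(*(gp-C)).round(1),"heading",round(ga,1),"red",rp.round(1),"r",np.hypot(*(rp-C)).round(1),"heading",round(ra,1))
if __name__=="__main__": bar(sys.argv[1],(int(sys.argv[2]),int(sys.argv[3])))
E
python3 bar.py w1 318 230
python3 - <<'E'
from h import *
im,d,K,T=load("w1")
# casing edges on plane .055: corners read from zoom (front corners, right edge)
f=lambda x,y:(250+x/4,130+y/4)
A=onz(K,T,f(103,35),.055);B=onz(K,T,f(618,298),.055);C=onz(K,T,(310,370),.055)
print(A,B,C, "front edge heading",np.degrees(np.arctan2(*(B-A)[1::-1])),"len",np.linalg.norm(B-A),"side",np.degrees(np.arctan2(*(C-B)[1::-1])))
E
```

```text
w1 bar c [562.8  68.5] size [36.2 11. ] axis 12.4 (+180 192.4 ) green [539.4 101.9] r 40.9 heading 125.0 red [539.4  79.5] r 25.9 heading 154.8
[0.51335756 0.02686165 0.055     ] [0.53920975 0.12846207 0.055     ] [0.69047751 0.08986007 0.055     ] front edge heading 75.7240635427116 len 0.10483787657516558 side -14.315765894959611
```

Bar axis 12.4° (pointer heading 192.4°), green heading 125.0–125.9°, and jaw heading 102.4° is already square to the bar. Depth puts the bar top at z of about 0.101, and the wrist/scene pair agrees with the stated heights. I'll go down and grip the bar above the skirt.

>>> drive_tool(commands="-0.5 0.7 0 -0.05 0;-0.2 1.4 0 -0.05 0; 0 2.1 0 -0.05 0; 0 2.6 0 -0.05 0; 0 2.9 0 -0.05 0; 0 3.1 0 -0.05 0; 0 3.1 0 -0.05 0; 0 3.1 0 -0.05 0", newtons=30)

```text
t: 2.45
tool_pos: [0.5647, 0.0667, 0.0882]
tool_rot: [-0.171, 1.563, 0.171]
contact_force: [0.0, 0.4, 0.1]
opening: 0.0429
```

```bash
python3 look.py w2; python3 look.py s2 scene; python3 - <<'E'
import cv2,numpy as np
a=cv2.imread("pics/w2.png")[60:480];b=cv2.imread("pics/s2.png")[80:300,150:450]
a=cv2.resize(a,(400,262));b=cv2.resize(b,(400,293))
cv2.imwrite("pics/c2.png",np.vstack([a,b]))
E
```

```text
t 2.45 pos [0.5647 0.0667 0.0882] jaw heading 102.47 tilt [ 0.0011 -0.     -1.    ] op 0.0429 F [0.  0.4 0.1] Tq [-0.02  0.02 -0.02] q [-0.01  0.05  1.86  0.    1.22 -1.8 ]
t 2.5 pos [0.5653 0.0666 0.0889] jaw heading 102.46 tilt [ 0.0026 -0.     -1.    ] op 0.0427 F [ 0.6  0.4 -0.1] Tq [ 0.03  0.01 -0.03] q [-0.01  0.05  1.86  0.    1.22 -1.8 ]
```

View pics/c2.png

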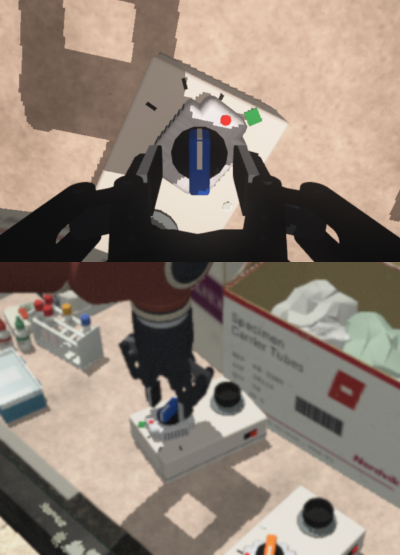

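The wrist view (upper half) shows the fingers straddling the blue bar on both sides. The scene view agrees. Closing now.

>>> drive_tool(commands="1 0 0 0 0;1 0 0 0 0;1 0 0 0 0;1 0 0 0 0;1 0 0 0 0;1 0 0 0 0", newtons=30)

```text
t: 3.05
tool_pos: [0.5647, 0.0677, 0.0887]
tool_rot: [-0.168, 1.563, 0.173]
contact_force: [-2.7, 6.2, 4.0]
opening: 0.0111
```

```bash
python3 look.py w3
```

```text
t 3.05 pos [0.5647 0.0677 0.0887] jaw heading 102.43 tilt [ 0.0011  0.0031 -1.    ] op 0.0111 F [-2.7  6.2  4. ] Tq [0.85 0.29 0.03] q [-0.01  0.05  1.86  0.    1.23 -1.8 ]
```

View pics/w3.png

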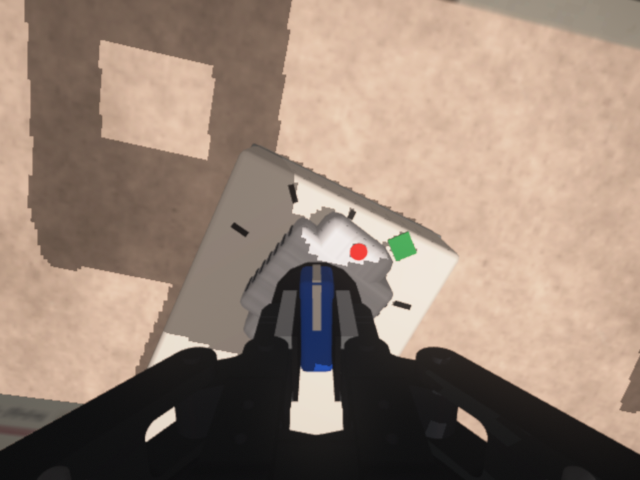

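Gripped: opening is 11 mm, with a small sideways force that agrees with the wrist estimate of the axis. I'll nudge about 2 mm and turn clockwise.

>>> drive_tool(commands="1 0 0.05 -0.04 0;1 0 0.05 -0.04 0.8;1 0 0.05 -0.04 1.8;1 0 0.05 -0.04 2.8;1 0 0.05 -0.04 3.8;1 0 0.05 -0.04 4.8;1 0 0.05 -0.04 5.8;1 0 0.05 -0.04 6.5")

```text
t: 3.77
tool_pos: [0.5646, 0.0679, 0.0888]
tool_rot: [0.279, 1.547, -0.277]
contact_force: [6.0, 1.5, -0.9]
opening: 0.0109
```

>>> drive_tool(commands="1 0 0 0 1;1 0 0 0 2;1 0 0 0 3;1 0 0 0 4;1 0 0 0 5;1 0 0 0 6;1 0 0 0 6.6;1 0 0 0 6.6")

```text
t: 4.43
tool_pos: [0.5647, 0.0681, 0.0888]
tool_rot: [0.727, 1.441, -0.721]
contact_force: [6.4, 1.9, -0.4]
opening: 0.0109
```

```bash
python3 look.py w4
```

```text
t 4.43 pos [0.5647 0.0681 0.0888] jaw heading 36.81 tilt [ 6.6e-03  7.0e-04 -1.0e+00] op 0.0109 F [ 6.4  1.9 -0.4] Tq [ 0.29 -0.99  0.01] q [-0.01  0.05  1.87  0.    1.22 -0.65]
```

View pics/w4.png

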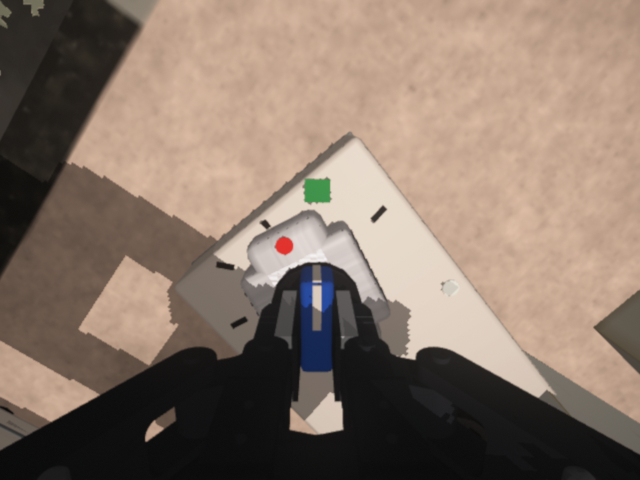

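The pointer (column 317) now aims right at the green mark (column 317). I'll release, rise and measure.

>>> drive_tool(commands="0 0 0 0 0;0 0 0 0 0;0 0 0 0 0;0 -0.5 0 0 0;-0.5 -1.2 0 0 0;-1 -2 0 0 0;-1 -2.8 0 0 0;-1 -2.8 0 0 0")

```text
t: 5.15
tool_pos: [0.5659, 0.0677, 0.2076]
tool_rot: [0.726, 1.436, -0.717]
contact_force: [1.0, 0.1, 1.0]
opening: 0.0854
```

>>> drive_tool(commands="-1 0 0 0 0;-1 0 0 0 0")

```text
t: 5.32
tool_pos: [0.5618, 0.0677, 0.1987]
tool_rot: [0.722, 1.448, -0.723]
contact_force: [-0.8, -0.1, -0.7]
opening: 0.0854
```

```bash
python3 look.py w5;python3 look.py t5 top; python3 bar.py w5 318 230; python3 - <<'E'
import cv2
im=cv2.imread("pics/w5.png"); cv2.imwrite("pics/w5z.png",cv2.resize(im[130:310,230:400],None,fx=3.3,fy=3.3,interpolation=cv2.INTER_CUBIC))
E
```

```text
t 5.32 pos [0.5618 0.0677 0.1987] jaw heading 36.92 tilt [-9.e-04 -1.e-04 -1.e+00] op 0.0854 F [-0.8 -0.1 -0.7] Tq [-0.01  0.07 -0.  ] q [-0.01 -0.06  1.78 -0.    1.42 -0.66]
t 5.37 pos [0.5613 0.0678 0.1977] jaw heading 36.92 tilt [-2.7e-03 -1.0e-04 -1.0e+00] op 0.0857 F [-0.3  0.1 -0. ] Tq [ 0.02 -0.04 -0.01] q [-0.01 -0.06  1.79 -0.    1.42 -0.66]
w5 bar c [563.8  70. ] size [11.7 37.4] axis 126.8 (+180 306.8 ) green [539.6 102.1] r 40.2 heading 127.1 red [539.7  79.7] r 26.0 heading 158.1
```

View pics/w5z.png

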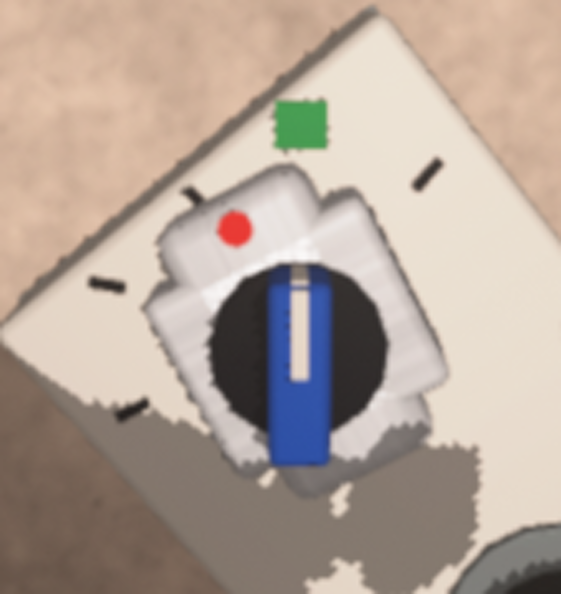

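The white pointer lies along the line from the axis through the green mark (axis 126.8°, green 127.1°). Now the ring flats: centre and heading.

```bash
python3 - <<'E'
from h import *
im,d,K,T=load("w5")
f=lambda x,y:(230+x/3.3,130+y/3.3)
g=lambda x,y,z=.077: onz(K,T,f(x,y),z)[:2]*1000
hd=lambda a,b:np.degrees(np.arctan2(*(b-a)[::-1]))%180
R1,R2=g(358,198),g(446,378); L1,L2=g(152,310),g(243,472)
print("R",R1,R2,hd(R1,R2),"L",L1,L2,hd(L1,L2))
print("mean centre",(R1+R2+L1+L2)/4, "sep", )
n=np.array([-np.sin(np.radians(hd(R1,R2))),np.cos(np.radians(hd(R1,R2)))]); print("flat gap",abs((L1-R1)@n),abs((L2-R2)@n), "mid along n",((L1+L2+R1+R2)/4)@n,"n",n)
t5=load("t5");cv2.imwrite("pics/t5z.png",cv2.resize(t5[0][170:300,200:330],None,fx=4.5,fy=4.5,interpolation=cv2.INTER_CUBIC))
# heights by depth at ring
for u,v in [(300,200),(305,190),(345,215),(335,200),(360,190),(322,170)]:
    p=T[:3,:3]@(np.linalg.solve(K,[u,v,1.])*d[v,u])+T[:3,3]; print((u,v),p.round(4))
E
```

```text
R [555.78846097  99.09549487] [592.62358493  80.78565834] 153.56915618777128 L [536.61647968  56.44238651] [571.73904104  39.60579245] 154.3884819658969
mean centre [564.19189166  68.98233304] sep
flat gap 46.72845637981216 46.171499836346996 mid along n -312.90333782674674 n [-0.4451173  -0.89547227]
(300, 200) [0.5398 0.0788 0.0765]
(305, 190) [0.5386 0.0858 0.0752]
(345, 215) [0.5695 0.0885 0.0761]
(335, 200) [0.5583 0.0923 0.0749]
(360, 190) [0.5709 0.1061 0.0546]
(322, 170) [0.5412 0.1012 0.055 ]
```

View pics/t5z.png

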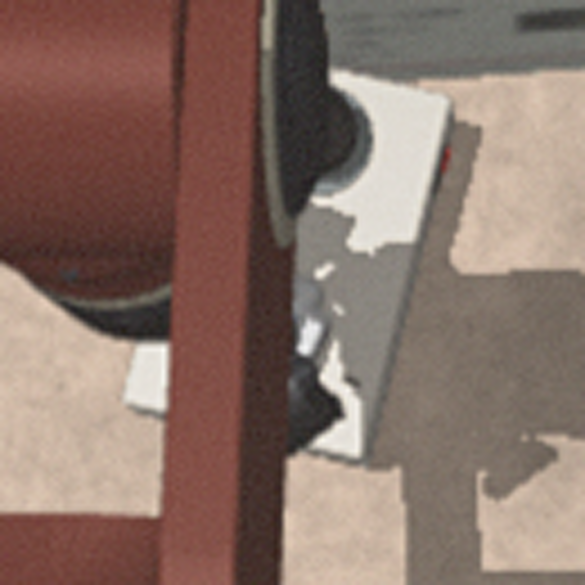

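Ring flats lie at heading 154° (ring about 0.21), centre about (0.564, 0.069), top z of about 0.076. The top view is blocked by the arm. I need about 51° more clockwise, so I'll turn the jaws to heading 64°.

>>> drive_tool(commands="-1 0 0.03 0.01 -1;-1 0 0.03 0.01 -2;-1 0 0.03 0.01 -3;-1 0 0.03 0.01 -4;-1 0 0.03 0.01 -5;-1 0 0.03 0.01 -5.4;-1 0 0.03 0.01 -5.4;-1 0 0.03 0.01 -5.4")

```text
t: 6.08
tool_pos: [0.5627, 0.0682, 0.1977]
tool_rot: [0.357, 1.544, -0.358]
contact_force: [0.1, -0.1, -0.6]
opening: 0.0853
```

>>> drive_tool(commands="-1 0.5 0 0 0;-1 1.2 0 0 0;-1 1.9 0 0 0;-1 2.4 0 0 0;-1 2.7 0 0 0;-0.8 2.7 0 0 0;-0.7 2.7 0 0 0;-0.7 2.7 0 0 0")

```text
t: 6.75
tool_pos: [0.5646, 0.0682, 0.0929]
tool_rot: [0.357, 1.539, -0.356]
contact_force: [0.9, 0.2, 0.7]
opening: 0.0727
```

```bash
python3 look.py w6;python3 look.py s6 scene; python3 - <<'E'
import cv2,numpy as np
a=cv2.imread("pics/w6.png");b=cv2.imread("pics/s6.png")[130:280,200:400]
a=cv2.resize(a,(400,300));b=cv2.resize(b,(400,300),interpolation=cv2.INTER_CUBIC)
cv2.imwrite("pics/c6.png",np.hstack([a,b]))
E
```

```text
t 6.75 pos [0.5646 0.0682 0.0929] jaw heading 63.91 tilt [ 0.0025 -0.     -1.    ] op 0.0727 F [0.9 0.2 0.7] Tq [-0.01  0.05 -0.04] q [-0.01  0.04  1.86 -0.    1.23 -1.13]
t 6.8 pos [0.5649 0.0682 0.0933] jaw heading 63.91 tilt [ 3.3e-03 -1.0e-04 -1.0e+00] op 0.0726 F [0.1 0.1 0.1] Tq [ 0.06  0.05 -0.02] q [-0.01  0.04  1.86 -0.    1.23 -1.13]
```

View pics/c6.png

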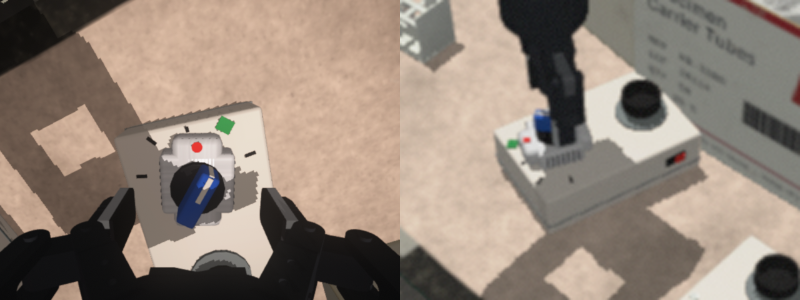

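The jaws straddle the ring, and its flats are parallel to the pads and centred (ring column about 315 of 640). I'll go down to ring height, then close.

>>> drive_tool(commands="-0.7 0.4 0 0 0;-0.7 0.8 0 0 0;-0.7 0.9 0 0 0;-0.7 0.9 0 0 0;-0.3 0.9 0 0 0;-0.3 0.9 0 0 0;-0.3 0.9 0 0 0;-0.3 0.9 0 0 0", newtons=60)

```text
t: 7.52
tool_pos: [0.5642, 0.0682, 0.0564]
tool_rot: [0.357, 1.539, -0.356]
contact_force: [0.3, -0.4, 0.5]
opening: 0.0559
```

>>> drive_tool(commands="0.2 0 0 0 0;0.2 0 0 0 0;0.2 0 0 0 0;0.2 0 0 0 0", newtons=60)

```text
t: 7.85
tool_pos: [0.5641, 0.0683, 0.0566]
tool_rot: [0.357, 1.54, -0.356]
contact_force: [-1.6, 0.3, 6.4]
opening: 0.0484
```

```bash
python3 look.py w7;python3 look.py s7 scene; python3 - <<'E'
import cv2,numpy as np
a=cv2.imread("pics/w7.png");b=cv2.imread("pics/s7.png")[130:280,200:400]
a=cv2.resize(a,(400,300));b=cv2.resize(b,(400,300),interpolation=cv2.INTER_CUBIC)
cv2.imwrite("pics/c7.png",np.hstack([a,b]))
E
```

```text
t 7.85 pos [0.5641 0.0683 0.0566] jaw heading 63.93 tilt [ 1.2e-03  2.0e-04 -1.0e+00] op 0.0484 F [-1.6  0.3  6.4] Tq [ 0.1   0.35 -0.01] q [-0.01  0.09  1.88  0.    1.17 -1.13]
t 7.9 pos [0.5641 0.0683 0.0566] jaw heading 63.93 tilt [ 1.2e-03  2.0e-04 -1.0e+00] op 0.049 F [-2.8  1.1  5.1] Tq [ 0.14  0.34 -0.01] q [-0.01  0.09  1.88  0.    1.17 -1.13]
```

View pics/c7.png

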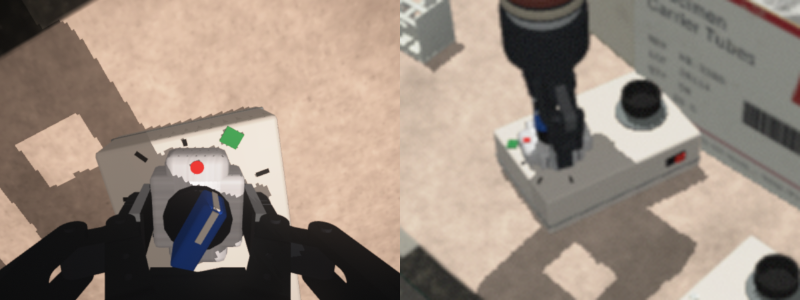

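The ring is gripped on its flats at 49 mm. Turning clockwise.

>>> drive_tool(commands="0.3 0 0 0 0.4;0.3 0 0 0 1.4;0.3 0 0 0 2.4;0.3 0 0 0 3.4;0.3 0 0 0 4.4;0.3 0 0 0 5.4;0.3 0 0 0 6.4;0.3 0 0 0 7", newtons=70)

```text
t: 8.62
tool_pos: [0.5645, 0.0688, 0.0566]
tool_rot: [0.834, 1.404, -0.831]
contact_force: [-0.2, 2.3, 5.3]
opening: 0.0488
```

```bash
python3 look.py w8
```

```text
t 8.62 pos [0.5645 0.0688 0.0566] jaw heading 28.73 tilt [ 2.5e-03  9.0e-04 -1.0e+00] op 0.0488 F [-0.2  2.3  5.3] Tq [0.32 0.05 0.09] q [-0.01  0.09  1.88  0.    1.17 -0.51]
```

View pics/w8.png

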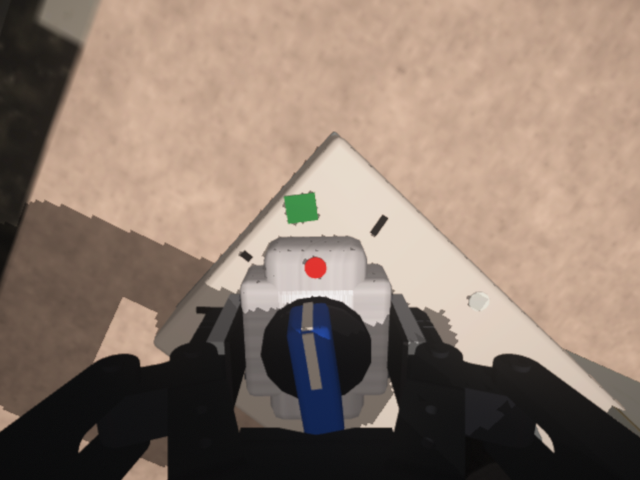

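The ring follows and the pointer still aims at green. About 16° remain. I'll go on towards the stop and watch the z torque.

>>> drive_tool(commands="0.3 0 0 0 0.8;0.3 0 0 0 1.6;0.3 0 0 0 2.3;0.3 0 0 0 2.8;0.3 0 0 0 2.8")

```text
t: 9.08
tool_pos: [0.5647, 0.0689, 0.0566]
tool_rot: [1.017, 1.32, -1.012]
contact_force: [1.0, 3.8, 6.6]
opening: 0.0483
```

```bash
python3 look.py w9
```

```text
t 9.08 pos [0.5647 0.0689 0.0566] jaw heading 14.94 tilt [ 0.003   0.0013 -1.    ] op 0.0483 F [1.  3.8 6.6] Tq [ 0.48 -0.11 -0.09] q [-0.01  0.09  1.88  0.    1.17 -0.27]
```

>>> drive_tool(commands="0.3 0 0 0 0.3;0.3 0 0 0 0.6;0.3 0 0 0 0.8;0.3 0 0 0 0.8")

```text
t: 9.47
tool_pos: [0.5648, 0.0689, 0.0566]
tool_rot: [1.065, 1.293, -1.061]
contact_force: [1.2, 4.4, 4.9]
opening: 0.0486
```

```bash
python3 look.py w10
```

```text
t 9.47 pos [0.5648 0.0689 0.0566] jaw heading 11.25 tilt [ 3.2e-03  4.0e-04 -1.0e+00] op 0.0486 F [1.2 4.4 4.9] Tq [ 0.57 -0.11  1.15] q [-0.01  0.09  1.88  0.    1.17 -0.21]
```

View pics/w10.png

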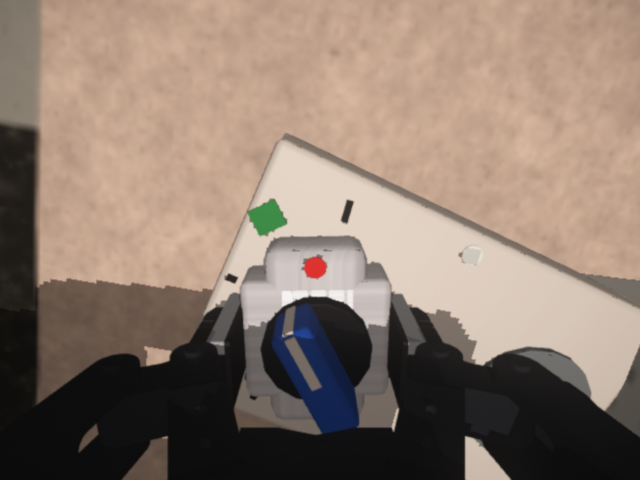

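The z torque jumped from about 0 to 1.15 N m near the expected stop angle. One small further push will confirm it.

>>> drive_tool(commands="0.3 0 0 0 0.3;0.3 0 0 0 0.3;0.3 0 0 0 0.3")

```text
t: 9.77
tool_pos: [0.5648, 0.0688, 0.0566]
tool_rot: [1.081, 1.283, -1.078]
contact_force: [0.9, 2.8, 4.4]
opening: 0.0488
```

```bash
python3 look.py w11
```

```text
t 9.77 pos [0.5648 0.0688 0.0566] jaw heading 10.0 tilt [ 3.4e-03 -7.0e-04 -1.0e+00] op 0.0488 F [0.9 2.8 4.4] Tq [ 0.54 -0.17  2.35] q [-0.01  0.09  1.88 -0.    1.17 -0.18]
```

Torque rose to 2.35 N m with almost no motion, so the ring is at its stop. Releasing and rising to check.

>>> drive_tool(commands="0 0 0 0 -0.2;-0.6 0 0 0 -0.2;-0.6 0 0 0 -0.2;-0.6 0 0 0 -0.2;-0.6 -0.6 0 0 -0.2;-0.6 -1.5 0 0 -0.2;-1 -2.4 0 0 -0.2;-1 -3.3 0 0 -0.2")

```text
t: 10.48
tool_pos: [0.5625, 0.0678, 0.1876]
tool_rot: [1.073, 1.291, -1.076]
contact_force: [0.9, -0.4, 0.3]
opening: 0.0851
```

>>> drive_tool(commands="-1 -0.3 0 0 0;-1 -0.3 0 0 0;-1 -0.3 0 0 0;-1 -0.3 0 0 0")

```text
t: 10.82
tool_pos: [0.5621, 0.068, 0.1966]
tool_rot: [1.073, 1.293, -1.077]
contact_force: [-0.1, 0.0, -0.7]
opening: 0.0857
```

```bash
python3 look.py w12; python3 bar.py w12 318 230; python3 - <<'E'
import cv2
im=cv2.imread("pics/w12.png"); cv2.imwrite("pics/w12z.png",cv2.resize(im[130:310,230:400],None,fx=3.3,fy=3.3,interpolation=cv2.INTER_CUBIC))
E
```

```text
t 10.82 pos [0.5621 0.068  0.1966] jaw heading 10.41 tilt [-4.1e-03 -1.0e-04 -1.0e+00] op 0.0857 F [-0.1  0.  -0.7] Tq [-0.01 -0.02  0.03] q [-0.01 -0.06  1.78 -0.    1.42 -0.19]
w12 bar c [564.4  69.7] size [13.  37.4] axis 127.4 (+180 307.4 ) green [539.4 102.1] r 40.9 heading 127.6 red [558.1  94.5] r 25.6 heading 104.3
```

View pics/w12z.png

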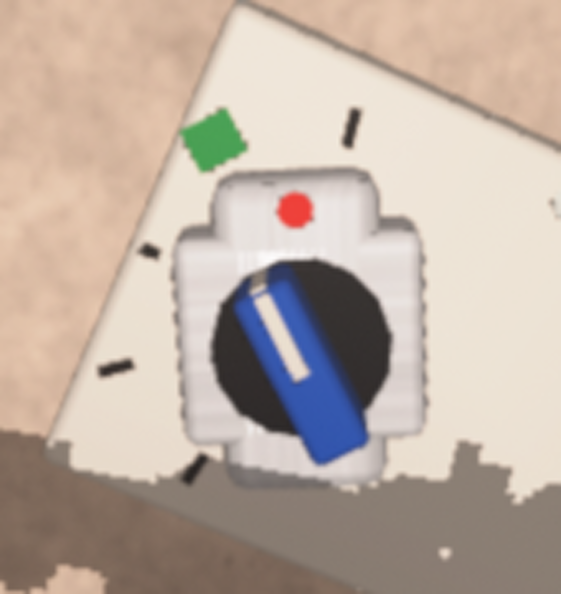

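The final view shows the pointer still on the line to the green mark (127.4° against 127.6°). The red dot has swung 54° to the tight stop. The gripper is clear, so I'm handing in.

```bash
python3 -c "
from station import ctrl
print(ctrl.get_obs()['t']); print(ctrl.finish_job())"
```

```text
10.8667
the job is handed in; nothing more can be done
None
```

I turned the blue dial about 66° clockwise to the green mark, then turned its lock ring clockwise to its stop. I handed the job in at 10.9 s with the gripper open and clear. I did not touch the orange mixer.

**Last checks:**
- **Dial:** in the last wrist picture, taken after locking, the pointer heads 127.4° and the green mark 127.6°. The casing's direction puts the mark at about 126°, and my first, partly shaded view put it at 125.0°. These disagree by 1–2.5°, so I trusted the later direct views.
- **Ring:** it turned about 51° in my grip. Torque then rose from about 0 to 2.35 N m with almost no further turning, close to where the stop should be. The red dot appears to have swung 54°, against the 51° I expected, which is within my measuring error.
- **Heights:** the wrist and scene cameras together, and the depth readings, agreed with the stated heights. The wrist and top pair put the marks 30–50 mm off in height, because those two views look along nearly the same line, so I did not use it.
- **Force:** the highest contact reading I saw was under 10 N.

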